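Slide the loaded instrument tray past the air pillar into its bay

ROBOT

A 7-joint arm with a two-finger parallel gripper is mounted at the origin on the work surface. World frame = base frame: x ahead of the robot, y to its left, z up, the work surface at z = 0. Lengths are in m, angles in rad, forces in N, time in s.
With the tool pointing down it reaches from about 0.4 to 0.85 m from the base axis. Payload 10.4 kg.
Tool frame: the origin (TCP) lies midway between the tips of the shut fingers; the grasp point (between the pads) lies 19 mm behind it; z points along the fingers, y is the line along which they close (so a half turn about z gives the same grasp; the last joint's range is limited). The gripper opens to 85 mm and grips with 20 to 120 N. Pads are 22 mm wide; open, the fingers measure 114 mm over their backs; the gripper's body (76 mm by 85 mm) begins 54 mm behind the grasp point. The pads swing forward as they close: fully open they stand 13 mm farther back than shut.
Start: joints at [1.205, 0.332, -0.065, 1.46, 0.022, 1.35, -0.088], TCP at [0.21, -0.589, 0.231] pointing down, gripper open.
Joint ranges: [-2.6, 2.6], [-0.5, 2.12], [-1.47, 1.34], [0.16, 2.42], [-1.27, 4.41], [0.06, 2.06], [-2.6, 2.6]. Speed limits (rad/s): [2.22, 2.22, 2.79, 2.79, 3.14, 3.14, 3.14].

INTERFACE

Orientations are given as a unit quaternion [x, y, z, w].
In Python, from workcell import get_obs, camera, camera_params, hand_in gives the robot as it stands.
- The arm moves only by the tool carry_out, never from a script. Its argument "commands" is a list that holds one entry, the list of rows, each a list of 6 numbers: the shift along the tool's x, y, z in units of 40 mm (1.0 is 40 mm), then the turn, a rotation vector about the tool's x, y, z in units of 6 degrees (1.0 is 6 degrees). In form: [[[x, y, z, ax, ay, az], ...]]. A call has 1 to 20 rows; each row shifts and turns the commanded pose from where the row before left it, along the tool's axes as they then stand; what a row does not reach is not made up. A row lasts 1/12 s, in which the tool goes at most 41.7 mm and 7.16 degrees, less where a joint would pass 70% of its speed; a pose out of reach is approached as far as the arm can. A call is refused whole if a number of a shift passes 1 or a number of a turn 1, either way. A call with a gripper value outside its range is refused whole. "hand" is the closure, from -1 (fully open) to 1 (shut), set as the call begins (left out, the last holds). The fingers move at their own pace and stop on an object; "force" is the grip in N (left out, the last holds). Time passes only in rows, so rows that do not move let the fingers close. It gives the time, the measured TCP pose, the force, the opening and the grip force at its end, in the units of the state.
- get_obs(): the state, without advancing time (a new reading comes with each control period).
- camera(name): name is "scene" or "top"; returns the picture (420x560x3 uint8, red, green, blue); there is no depth.
- camera_params(name): a dict with "mtx" (3x3 intrinsics, pixels), "R" (3x3) and "t" (3): a world point X has camera coordinates R X + t. Camera axes: x right, y down, z forward; pixel columns grow to the right and rows downward; lengths in m; the calibration is good to about 2 mm. A picture is of the moment at which its call begins. camera_params takes no time and is no camera call.
- hand_in(): hands the job in; it is judged then, once.
The state is a dict: "clock": time; "joint_pos": joint angles; "joint_velocities": joint speeds; "tau": joint torques, N m; "position": TCP position; "ee_rot": TCP orientation; "ft_force": force on the tool from outside, world axes, zero at the start; "torque": the same for the moment, N m; "grip_width": opening from 0.0 (shut) to 1.0 (fully open); "grasp_force": force on a finger pad.
Only numpy, scipy, OpenCV 4.12 (cv2) and the standard library are available. Lean on these libraries where they do the work, as an engineer would, in place of code of your own. Each camera call takes 0.05 s, during which the arm holds its last target. There are 200 camera calls.

TASK

Push the long instrument tray across the bench into its bay between the stock bins. The air pillar stands in the way, so feed the tray's end on the pillar's side in behind the pillar first, then swing the other end in, until the tray lies right back along the bay's rail and nowhere sticks out past the fronts of the bins. Only push it with the fingers: do not lift or tip it, keep its instruments in it, and leave everything else on the bench where it is.

Things in the scene. Friction and masses are not known exactly. Their poses are not given: they have to be found in the camera images.
- organiser: Fixed bench organiser: a low white rail (32 mm high) with a block of two small open stock bins at each end (48 mm high, green left, yellow right). Origin: bench level, middle of the rail's front face; x points away from the robot, y left along the rail. The bin fronts are at x = -60 mm; the blocks reach from y = 165 to 355 mm either side.
- bay (a point): Middle of the bay on the bench, 30 mm in front of the rail. The bay is the bare bench between the two blocks of bins: 330 mm long (y), 60 mm deep (x) from the bin fronts back to the rail's face, open above and towards the robot.
- pillar: Fixed compressed-air tap: grey column 34 mm across on a round steel collar (44 mm across, 12 mm high), 118 mm tall; brass nozzle 88 mm up, pointing 63 mm away from the robot. Origin: its axis, bench level; axes as the organiser's. The axis is 110 mm in front of the rail and 75 mm left or right of the bay's middle. A flat cover plate at the mirror place is no obstacle.
- tray: Loose long open steel instrument tray: 260 mm long (its y), 50 mm wide (its x), 22 mm high, walls and floor 3 mm, with three loose instruments in it; about 0.4 to 0.7 kg in all. It slides flat on the bench at about 2 to 5 N. Origin: centre of its underside. At the start it lies between the robot and the pillar, roughly parallel to the bay.
- tray_left_end (a point): Middle of the tray's end face on its +y end (left), half-way up (11 mm).
- tray_right_end (a point): Middle of the tray's end face on its -y end (right), half-way up (11 mm).
- wax_knife: Loose instrument in the tray with a wooden handle and a flat blade, 170 mm long, 9 mm thick, lying along y. Origin: on its underside, about its middle.
- wax_spoon: Loose instrument in the tray with a steel handle and a small spoon tip, 160 mm long, 9 mm thick. Origin: on its underside, about its middle.
- wax_probe: Loose instrument in the tray with a dark wooden handle and a thin bent point, 165 mm long, 9 mm thick (point 15 mm high). Origin: on its underside, about its middle.
- plaster_model: Bystander: loose white plaster dental cast, 66 mm wide, 66 mm deep, 36 mm high, standing in front of the bins at one end. Origin: underside.
- jar: Bystander: loose small amber glass jar with a white lid, 52 mm across, 52 mm high, standing in front of the bins at the other end. Origin: centre of its underside.
- bur_stand: Bystander: loose red bur stand with a clear disc 90 mm across, 99 mm high, to the left. Origin: centre of its underside.
- handpiece: Bystander: loose blue and steel handpiece lying on a black rubber rest, 170 mm long, 50 mm high, to the right. Origin: underside of the rest.
- bowl: Bystander: loose grey mixing bowl, 104 mm across, 55 mm high, near the robot on the right. Origin: centre of its underside.
- knife_mid (a point): Bystander: middle of a loose plaster knife lying on the bench near the robot on the left, 210 mm long, 14 mm high.

How it is judged:
On the way:
1. one end of the tray is in behind the pillar while its other end is still out in front of the bay (((x of tray_left_end in the frame of pillar above 0.03 m and y of tray_left_end in the frame of pillar between -0.04 and 0.04 m and x of tray_right_end in the frame of organiser below -0.065 m) or (x of tray_right_end in the frame of pillar above 0.03 m and y of tray_right_end in the frame of pillar between -0.04 and 0.04 m and x of tray_left_end in the frame of organiser below -0.065 m))), for 0.1 s.
At the end, for the whole second after the job is handed in: The tray stands flat on the bench in the bay, parallel to the rail within 0.06 rad, each end within 10 mm of touching the rail (so nothing sticks out past the bin fronts), at rest, with its three instruments still in it (x of each of tray_left_end, tray_right_end in the frame of organiser above -0.035 m and y of tray in the frame of organiser between -0.04 and 0.04 m and angle between the y axis of tray and the y axis of organiser, either way round below 0.06 rad and height (world z) of tray below 0.004 m and angle between tray's own z axis and vertical below 0.03 rad and linear speed of tray below 0.01 m/s and x of wax_knife in the frame of tray between -0.025 and 0.025 m and y of wax_knife in the frame of tray between -0.12 and 0.12 m and z of each of wax_knife, wax_spoon, wax_probe in the frame of tray below 0.025 m and x of wax_spoon in the frame of tray between -0.025 and 0.025 m and y of wax_spoon in the frame of tray between -0.12 and 0.12 m and x of wax_probe in the frame of tray between -0.025 and 0.025 m and y of wax_probe in the frame of tray between -0.12 and 0.12 m).
It fails at once if the tray is lifted or tipped (more than 10 mm up, or more than 0.12 rad) (height (world z) of tray above 0.01 m or angle between tray's own z axis and vertical above 0.12 rad).
It fails at once if something else on the bench is knocked or moved (more than 15 mm) (distance of any of plaster_model, jar, bur_stand, handpiece, bowl, knife_mid from where it was at the start of the episode above 0.015 m).
It also fails if it takes over 72 s, if anything falls off the work surface, if the arm or the gripper's body presses on something with over 40 N, if the wrist force passes 120 N, or if a joint passes its speed limit or range.

## Working session

There is one attempt and no reset: what is moved stays moved. The work goes in short steps, Python scripts to look and compute and a tool call to move; the robot and the scene stay as the last step left them, time stands still between calls to the robot, and variables do not carry over. Pictures are saved under pics/ and viewed, at most 10 in all, crops included, and the job is handed in when it is done.

Besides the shell and the picture viewer there is one more tool, called after "Call:" as name(argument=value, ...) on one line, values as JSON. carry_out: Moves the arm, as the interface text tells. Its arguments: {"type":"object","properties":{"commands":{"type":"array"},"hand":{"type":"number"},"force":{"type":"number"}},"required":["commands"]}

```bash
mkdir -p pics
cat > h.py <<'E'
import numpy as np, cv2
from workcell import get_obs, camera, camera_params, hand_in
def ray(name,uv,z):
    p=camera_params(name);R=np.array(p["R"]);t=np.array(p["t"]);K=np.array(p["mtx"])
    uv=np.atleast_2d(np.array(uv,float))
    d=(R.T@np.linalg.inv(K)@np.c_[uv,np.ones(len(uv))].T).T
    c=-R.T@t
    return c+d*((z-c[2])/d[:,2])[:,None]
def proj(name,X):
    p=camera_params(name);R=np.array(p["R"]);t=np.array(p["t"]);K=np.array(p["mtx"])
    q=(K@(R@np.atleast_2d(X).T+t[:,None])).T
    return q[:,:2]/q[:,2:]
E
python3 - <<'E'
from h import *
for n in("scene","top"):
    im=camera(n);cv2.imwrite(f"pics/{n}0.png",im[:,:,::-1])
    p=camera_params(n);print(n,-np.array(p["R"]).T@np.array(p["t"]),np.array(p["R"]).round(2).tolist(),p["mtx"][0][0])
o=get_obs();print(o["position"],o["ee_rot"],o["clock"],o["ft_force"],o["grip_width"])
E
```

```text
scene [ 1.2009182  -0.02903043  1.13968384] [[0.05, 1.0, -0.02], [0.84, -0.05, -0.54], [-0.54, 0.01, -0.84]] 483.75808430972927
top [0.26503993 0.00347397 1.14633318] [[-0.03, -1.0, 0.01], [-0.98, 0.03, -0.18], [0.18, -0.02, -0.98]] 439.4860671964512
[ 0.2099807  -0.5883099   0.23060281] [ 9.85340697e-01  1.70596873e-01 -1.49791432e-04 -6.28994123e-04] 0.1 [ 0.52765529 -0.7899604  -0.01346819] 0.9986496381663794
```

View pics/top0.png

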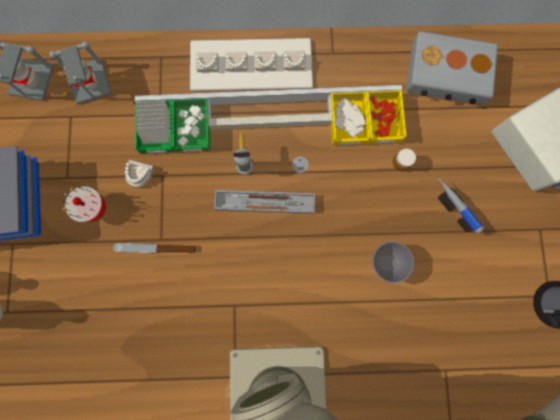

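View pics/scene0.png

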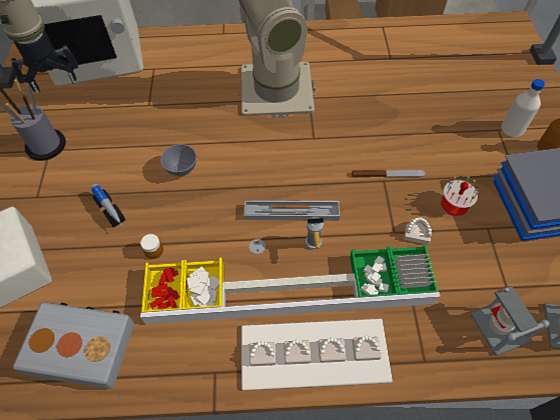

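The top view shows the tray at about (265,202), the pillar at (243,160) left of the bay's middle, the cover plate at (300,163), the rail at row ~122 between green (left) and yellow bins. The jar is at (405,158) and the cast at (138,173). So the left end goes in first. I'll zoom in for corners.

Run:
```python
from h import *
im=cv2.imread("pics/top0.png")
c=im[80:225,120:420];cv2.imwrite("pics/topz.png",cv2.resize(c,None,fx=2.66,fy=2.66,interpolation=cv2.INTER_CUBIC))
im=cv2.imread("pics/scene0.png")
c=im[190:325,135:445];cv2.imwrite("pics/scz.png",cv2.resize(c,None,fx=2.5,fy=2.5,interpolation=cv2.INTER_CUBIC))
```

```text
(no output)
```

View pics/topz.png

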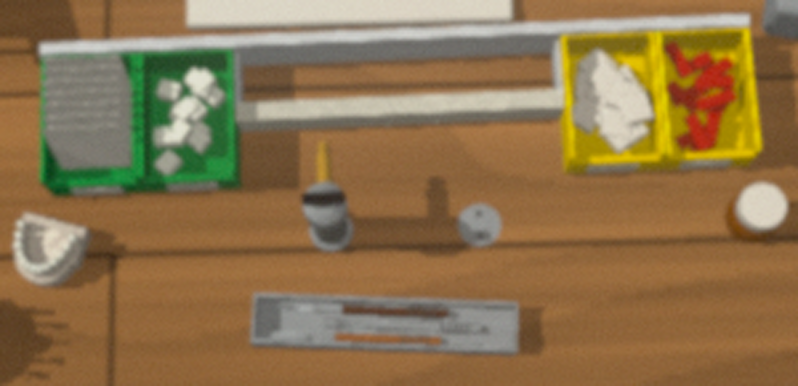

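View pics/scz.png

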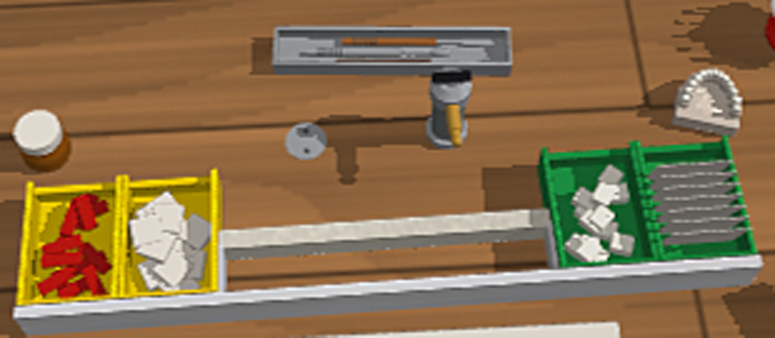

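The crops are clear. In topz coordinates the rail's front-bottom edge runs (240,130)–(562,108), the tray rim is (253,294)…(518,345), the pillar collar is ~(331,230) and the plate is (480,224). Casting rays now.

Run:
```python
from h import *
def T(p,z): return ray("top",np.array(p)/2.66+[120,80],z)[0].round(4)
def S(p,z): return ray("scene",np.array(p)/2.5+[135,190],z)[0].round(4)
print("rail front bottom L,R",T((240,130),0),T((562,108),0))
print("rail front top L,R",T((240,121),.032),T((562,92),.032), "S:",S((222,233),.032),S((545,212),.032))
print("green front bottom R corner,L",T((238,186),0),T((48,193),0)," top",T((238,178),.048),T((42,186),.048))
print("yellow front bottom L,R",T((567,172),0),T((760,160),0))
print("green top inner front S",S((542,152),.048),"yellow",S((217,172),.048))
print("collar",T((331,231),.012),"S",S((446,132),.012),"plate",T((480,224),0),S((306,141),0))
for n,p in dict(FL=(253,294),FR=(519,302),NR=(518,348),NL=(250,341)).items(): print(n,T(p,.022))
for n,p in dict(FL=(511,69),FR=(274,67),NR=(276,28),NL=(511,28)).items(): print(n,S(p,.022))
print("jar lid",T((761,206),.052),S((38,132),.052),"cast",T((50,245),.036),S((708,103),.036))
for n in("top",):
  im=cv2.imread("pics/top0.png").astype(int)
# steel tray mask
  hsv=cv2.cvtColor(im.astype(np.uint8),cv2.COLOR_BGR2HSV)
  m=((hsv[:,:,1]<70)).astype(np.uint8);m[:182]=0;m[222:]=0;m[:,:200]=0;m[:,330:]=0
  c=max(cv2.findContours(m,0,1)[0],key=cv2.contourArea);r=cv2.minAreaRect(c);print(r,ray("top",cv2.boxPoints(r),.015).round(4).tolist())
```

```text
rail front bottom L,R [0.6953 0.1659 0.    ] [ 0.7105 -0.167   0.    ]
rail front top L,R [0.6927 0.1613 0.032 ] [ 0.715  -0.1632  0.032 ] S: [ 0.7036 -0.1609  0.032 ] [0.6982 0.1611 0.032 ]
green front bottom R corner,L [0.6353 0.168  0.    ] [0.6331 0.3607 0.    ]  top [0.6279 0.1611 0.048 ] [0.6249 0.3518 0.048 ]
yellow front bottom L,R [ 0.6412 -0.1685  0.    ] [ 0.6487 -0.3681  0.    ]
green top inner front S [0.6393 0.1639 0.048 ] yellow [ 0.644  -0.1651  0.048 ]
collar [0.5819 0.0734 0.012 ] S [0.5916 0.0721 0.012 ] plate [ 0.5885 -0.0771  0.    ] [ 0.5877 -0.0767  0.    ]
FL [0.5172 0.1504 0.022 ]
FR [ 0.5018 -0.1108  0.022 ]
NR [ 0.456  -0.1078  0.022 ]
NL [0.4704 0.1535 0.022 ]
FL [0.5236 0.1479 0.022 ]
FR [ 0.5067 -0.1085  0.022 ]
NR [ 0.4559 -0.1059  0.022 ]
NL [0.4707 0.1539 0.022 ]
jar lid [ 0.5845 -0.3483  0.052 ] [ 0.5901 -0.3493  0.052 ] cast [0.5686 0.3461 0.036 ] [0.5852 0.3463 0.036 ]
((264.19256591796875, 201.2230987548828), (100.21102142333984, 19.955585479736328), 1.9091525077819824) [[0.4681, 0.1549, 0.015], [0.5214, 0.153, 0.015], [0.505, -0.1103, 0.015], [0.4518, -0.1061, 0.015]]
```

The measurements agree with the stated sizes. The organiser origin is ≈ (0.700, 0.000) with yaw ≈ +0.02. The pillar is ≈ (0.588, 0.073), and the tray centre is ≈ (0.487, 0.021) with a 0.06 rad slant. My plan has four steps:
1. Push the tray right by its left end.
2. Turn it by pushing on the near side.
3. Feed the left end in behind the pillar.
4. Swing the right end in.

First I shut the hand and turn the tool x axis to world +y.

Call:
carry_out(commands=[[[0,0,0,0,0,-0.98],[0,0,0,0,0,-0.98],[0,0,0,0,0,-0.98],[0,0,0,0,0,-0.98],[0,0,0,0,0,-0.98],[0,0,0,0,0,-0.98],[0,0,0,0,0,-0.98],[0,0,0,0,0,-0.98],[0,0,0,0,0,-0.98],[0,0,0,0,0,-0.98],[0,0,0,0,0,-0.98],[0,0,0,0,0,-0.96]]], hand=1, force=40)

```text
clock: 1.1
position: [0.2099, -0.5884, 0.2308]
ee_rot: [0.705, 0.709, 0.0, -0.0]
ft_force: [0.2, 0.1, 0.2]
grip_width: 0.0
grasp_force: 0.0
```

Run:
```python
from h import *
print("bowl",ray("top",(394,260),.055).round(3),"S",ray("scene",(178,158),.055).round(3),"handp",ray("top",(462,207),.03).round(3))
o=get_obs();print(o["position"],o["ee_rot"],o["clock"],o["joint_pos"])
```

```text
bowl [[ 0.321 -0.295  0.055]] S [[ 0.318 -0.295  0.055]] handp [[ 0.454 -0.49   0.03 ]]
[ 0.20994904 -0.58842669  0.2308129 ] [ 7.04807556e-01  7.09398412e-01  1.74052080e-04 -4.14902032e-04] 1.1 [ 1.33412707  0.34299916 -0.2305535   1.45266493  0.07868625  1.35588134
  1.10618035]
```

Call:
carry_out(commands=[[[0.93,0.35,0,0,0,0],[0.93,0.35,0,0,0,0],[0.93,0.35,0,0,0,0],[0.93,0.35,0,0,0,0],[0.93,0.35,0,0,0,0],[0.93,0.35,0,0,0,0],[0.93,0.35,0,0,0,0],[0.93,0.35,0,0,0,0],[0.93,0.35,0,0,0,0],[0.93,0.35,0,0,0,0],[0.93,0.35,0,0,0,0],[0.93,0.35,0,0,0,0],[0.93,0.35,0,0,0,0],[0.93,0.35,0,0,0,0],[0.93,0.35,0,0,0,0],[0.93,0.35,0,0,0,0],[0.93,0.35,0,0,0,0],[0.93,0.35,0,0,0,0],[0.93,0.35,0,0,0,0],[0.93,0.35,0,0,0,0]]])

```text
clock: 2.77
position: [0.4896, 0.1571, 0.2314]
ee_rot: [0.707, 0.707, 0.0, 0.0]
ft_force: [0.4, -0.7, 1.2]
grip_width: 0.001
grasp_force: 0.0
```

Call:
carry_out(commands=[[[0.82,0.13,0,0,0,0],[0,0,0.9,0,0,0],[0,0,0.9,0,0,0],[0,0,0.9,0,0,0],[0,0,0.9,0,0,0],[0,0,0.9,0,0,0],[0,0,0.6,0,0,0.3],[0,0,0.4,0,0,0.27],[0,0,0,0,0,0]]])

```text
clock: 3.52
position: [0.4918, 0.1875, 0.0078]
ee_rot: [0.728, 0.686, -0.003, -0.001]
ft_force: [-1.3, -0.4, -0.3]
grip_width: 0.001
grasp_force: 0.0
```

Run:
```python
from h import *
im=camera("top");cv2.imwrite("pics/t1.png",im[:,:,::-1])
```

```text
(no output)
```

View pics/t1.png

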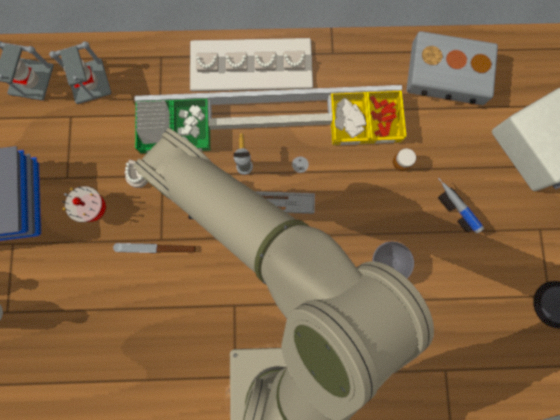

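The arm hides the tray's left end from the top camera, but the hand is lowered just left of it and nothing else has moved. I'll use the scene camera from here and push right along the tray's axis.

Call:
carry_out(commands=[[[-0.2,0,0,0,0,0],[-0.2,0,0,0,0,0],[-0.2,0,0,0,0,0],[-0.2,0,0,0,0,0],[-0.2,0,0,0,0,0],[-0.2,0,0,0,0,0],[-0.2,0,0,0,0,0],[-0.2,0,0,0,0,0],[-0.2,0,0,0,0,0],[-0.2,0,0,0,0,0],[-0.2,0,0,0,0,0],[-0.2,0,0,0,0,0]]])

```text
clock: 4.57
position: [0.4894, 0.0932, 0.0124]
ee_rot: [0.727, 0.686, 0.002, 0.0]
ft_force: [0.3, 6.1, 3.8]
grip_width: 0.001
grasp_force: 3.2
```

```bash
cat >> h.py <<'E'
O=np.array([.700,0.0]);YAW=.02
def org(p):
    d=np.atleast_2d(p)[:,:2]-O;c,s=np.cos(YAW),np.sin(YAW)
    return np.c_[d@[c,s],d@[-s,c]]
def tray(name="scene",tag=None,box=(.40,.70,-.36,.2)):
    """steel mask inside a bench region -> rect, corners at rim height"""
    im=camera(name);hsv=cv2.cvtColor(im,cv2.COLOR_RGB2HSV)
    if tag: cv2.imwrite(f"pics/{tag}.png",im[:,:,::-1])
    m=(hsv[:,:,1]<75).astype(np.uint8)
    x0,x1,y0,y1=box;poly=proj(name,[[x0,y0,.02],[x0,y1,.02],[x1,y1,.02],[x1,y0,.02]])
    roi=np.zeros_like(m);cv2.fillPoly(roi,[poly.astype(np.int32)],1);m&=roi
    m=cv2.morphologyEx(m,cv2.MORPH_CLOSE,np.ones((5,5)))
    m=cv2.morphologyEx(m,cv2.MORPH_OPEN,np.ones((5,5)))
    cs=sorted(cv2.findContours(m,0,1)[0],key=cv2.contourArea)[-3:]
    for c in cs[::-1]:
        w=ray(name,c.reshape(-1,2),.02)[:,:2].astype(np.float32)
        r=cv2.minAreaRect(w);b=cv2.boxPoints(r)
        print("px",c.reshape(-1,2).mean(0).round(),"size",np.round(r[1],3),"ctr",np.round(r[0],3),"corners",b.round(3).tolist())
E
python3 -c "
from h import *
tray('scene','s2',(.40,.56,-.36,.2))"
```

```text
px [284. 207.] size [0.318 0.161] ctr [ 0.471 -0.02 ] corners [[0.38199999928474426, -0.17399999499320984], [0.5429999828338623, -0.18299999833106995], [0.5609999895095825, 0.13500000536441803], [0.4000000059604645, 0.14399999380111694]]
```

View pics/s2.png

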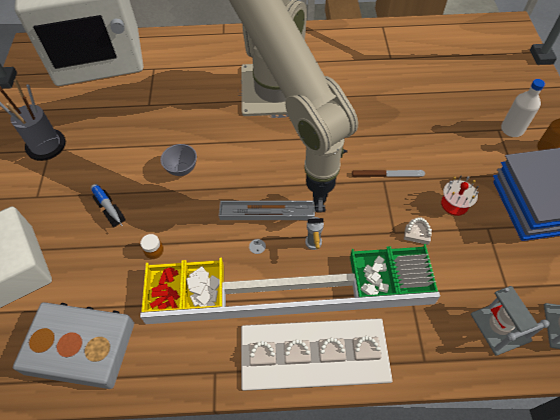

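The tray slid right without turning; its left end is now at about y = 0.08 (px 318,209). I'll go on another 125 mm.

Call:
carry_out(commands=[[[-0.2,0,0.01,0,0,0],[-0.2,0,0.01,0,0,0],[-0.2,0,0.01,0,0,0],[-0.2,0,0.01,0,0,0],[-0.2,0,0.01,0,0,0],[-0.2,0,0.01,0,0,0],[-0.2,0,0,0,0,0],[-0.2,0,0,0,0,0],[-0.2,0,0,0,0,0],[-0.2,0,0,0,0,0],[-0.2,0,0,0,0,0],[-0.2,0,0,0,0,0],[-0.2,0,0,0,0,0],[-0.2,0,0,0,0,0],[-0.2,0,0,0,0,0],[-0.13,0,0,0,0,0],[0,0,0,0,0,0]]])

```text
clock: 6.03
position: [0.482, -0.0327, 0.0097]
ee_rot: [0.728, 0.686, 0.001, 0.001]
ft_force: [0.7, 1.6, 1.4]
grip_width: 0.002
grasp_force: 1.1
```

Run:
```python
from h import *
im=camera("scene");hsv=cv2.cvtColor(im,cv2.COLOR_RGB2HSV)
# bench is brown; tray = low saturation; scan region right of the hand
m=(hsv[:,:,1]<75).astype(np.uint8)
poly=proj("scene",[[.40,-.36,.02],[.40,-.06,.02],[.55,-.06,.02],[.55,-.36,.02]]).astype(np.int32)
roi=np.zeros_like(m);cv2.fillPoly(roi,[poly],1);m&=roi
m=cv2.morphologyEx(m,cv2.MORPH_OPEN,np.ones((3,3)))
c=max(cv2.findContours(m,0,1)[0],key=cv2.contourArea);r=cv2.minAreaRect(c);b=cv2.boxPoints(r)
print(b.round().tolist(),ray("scene",b,.02)[:,:2].round(3).tolist())
```

```text
[[173.0, 201.0], [262.0, 201.0], [262.0, 219.0], [173.0, 219.0]] [[0.442, -0.308], [0.457, -0.06], [0.515, -0.062], [0.501, -0.304]]
```

The tray now has its centre ≈ (0.478, −0.175), right end y ≈ −0.306. Next I go around to the near side, near its left end.

Call:
carry_out(commands=[[[0.5,0,0,0,0,0],[0.5,0,0,0,0,0],[0,-0.5,0,0,0,0],[0,-0.5,0,0,0,0],[0,-0.5,0,0,0,0],[-0.5,0,0,0,0,0.48],[-0.5,0,0,0,0,0.48],[-0.5,0,0,0,0,0.48],[-0.65,0,0,0,0,0.48],[0,0,0,0,0,0]]])

```text
clock: 6.92
position: [0.4102, -0.0789, 0.0086]
ee_rot: [0.795, 0.606, -0.002, 0.0]
ft_force: [-0.3, -0.2, 0.0]
grip_width: 0.002
grasp_force: 0.0
```

Call:
carry_out(commands=[[[0.05,0.19,0,0,0,0],[0.05,0.19,0,0,0,0],[0.05,0.19,0,0,0,0],[0.05,0.19,0,0,0,0],[0.05,0.19,0,0,0,0],[0.05,0.19,0,0,0,0],[0.05,0.19,0,0,0,0],[0.05,0.19,0,0,0,0],[0.05,0.19,0,0,0,0],[0.05,0.19,0,0,0,0],[0.05,0.19,0,0,0,0],[0.05,0.19,0,0,0,0],[0.05,0.19,0,0,0,0],[0,0,0,0,0,0]]])

```text
clock: 8.08
position: [0.5159, -0.074, 0.0091]
ee_rot: [0.793, 0.61, 0.001, 0.0]
ft_force: [0.2, 0.2, -0.9]
grip_width: -0.002
grasp_force: 0.0
```

Run:
```python
from h import *
im=camera("scene");cv2.imwrite("pics/s3.png",im[150:270,100:400,::-1].repeat(2,0).repeat(2,1))
```

```text
(no output)
```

View pics/s3.png

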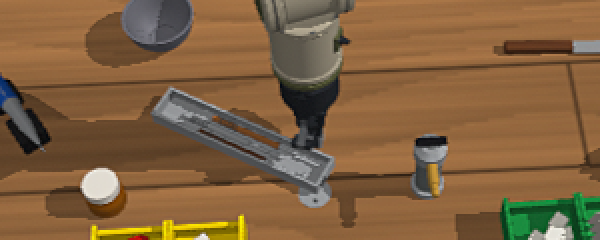

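The tray has turned. Crop corners are right end (152,121)/(170,88) and left end (321,185)/(333,156). The far-left corner sits over the cover plate and is clear of the pillar (430,180).

```bash
cat >> h.py <<'E'
def pose(px,name="scene",z=.022):
    """px: RF,RN,LF,LN rim corners -> prints pose in world and organiser"""
    w=ray(name,px,z)[:,:2];R=(w[0]+w[1])/2;L=(w[2]+w[3])/2;u=(L-R)/np.linalg.norm(L-R);C=(L+R)/2
    th=np.degrees(np.arctan2(u[0],u[1]))
    print("world corners",w.round(3).tolist(),"len",np.linalg.norm(L-R).round(3),"wid",np.linalg.norm(w[0]-w[1]).round(3),np.linalg.norm(w[2]-w[3]).round(3))
    print("R",R.round(3),"C",C.round(3),"L",L.round(3),"theta_w",th.round(1),"org L,R",org([L,R]).round(3).tolist())
    P=np.array([.5885,.073]);print("pillar axis to tray midline",np.round((P-C)@[u[1],-u[0]],3))
E
python3 - <<'E'
from h import *
pose(np.array([(152,121),(170,88),(321,185),(333,156)])/2+[100,150])
E
```

```text
world corners [[0.476, -0.297], [0.422, -0.275], [0.588, -0.067], [0.545, -0.05]] len 0.256 wid 0.058 0.047
R [ 0.449 -0.286] C [ 0.508 -0.172] L [ 0.567 -0.059] theta_w 27.4 org L,R [[-0.134, -0.056], [-0.257, -0.281]]
pillar axis to tray midline -0.041
```

Call:
carry_out(commands=[[[0.04,0.15,0,0,0,0],[0.04,0.15,0,0,0,0],[-0.1,-0.36,0,0,0,0],[-0.1,-0.36,0,0,0,0],[0,0,-0.75,0,0,0],[0,0,-0.75,0,0,0],[0,0,-0.75,0,0,0],[-0.77,-0.02,0,0,0,0.3],[-0.77,-0.02,0,0,0,0],[-0.77,-0.02,0,0,0,0],[-0.77,-0.02,0,0,0,0],[-0.77,-0.02,0,0,0,0],[-0.77,-0.02,0,0,0,0],[-0.77,-0.02,0,0,0,0],[-0.77,-0.02,0,0,0,0],[0,0,0,0,0,0.8],[0,0,0,0,0,0.8],[0,0,0,0,0,0.8],[0,0,0,0,0,0]]])

```text
clock: 9.72
position: [0.4212, -0.3093, 0.0992]
ee_rot: [0.872, 0.49, 0.0, 0.0]
ft_force: [0.7, 0.3, -0.4]
grip_width: -0.002
grasp_force: 0.0
```

Run:
```python
from h import *
im=camera("scene");cv2.imwrite("pics/s4.png",cv2.resize(im[150:300,130:400,::-1],None,fx=2.9,fy=2.9,interpolation=cv2.INTER_CUBIC))
```

```text
(no output)
```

View pics/s4.png

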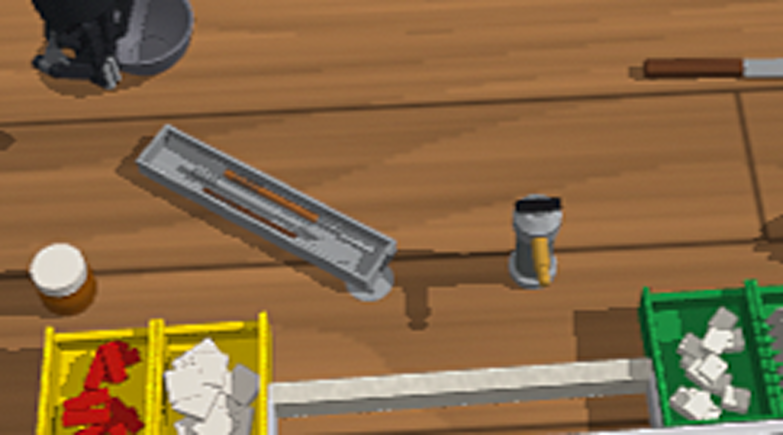

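The tray is clear of the hand in this crop, with corners RF(138,160), RN(165,125), LF(374,284) and LN(394,243).

```bash
cat >> h.py <<'E'
def hand():
    o=get_obs();q=o["ee_rot"];print("t",round(o["clock"],2),"tcp",np.round(o["position"],3),"psi",np.degrees(2*np.arctan2(q[1],q[0])).round(1),"F",np.round(o["ft_force"],1))
def auto(name="scene",box=(.42,.69,-.33,.06)):
    "tray outline from grey mask, min-area rect on rim plane"
    im=camera(name);hsv=cv2.cvtColor(im,cv2.COLOR_RGB2HSV)
    m=(hsv[:,:,1]<75).astype(np.uint8)
    x0,x1,y0,y1=box;roi=np.zeros_like(m)
    cv2.fillPoly(roi,[proj(name,[[x0,y0,.02],[x0,y1,.02],[x1,y1,.02],[x1,y0,.02]]).astype(np.int32)],1)
    m=cv2.morphologyEx(m&roi,cv2.MORPH_CLOSE,np.ones((3,3)))
    m=cv2.morphologyEx(m,cv2.MORPH_OPEN,np.ones((5,5)))
    c=max(cv2.findContours(m,0,1)[0],key=cv2.contourArea)
    w=ray(name,c.reshape(-1,2),.018)[:,:2].astype(np.float32)
    r=cv2.minAreaRect(w);b=cv2.boxPoints(r)
    print("auto ctr",np.round(r[0],3),"size",np.round(r[1],3),"corners",b.round(3).tolist(),"org",org(b).round(3).tolist())
E
python3 - <<'E'
from h import *
pose(np.array([(138,160),(165,125),(374,284),(394,243)])/2.9+[130,150])
hand()
auto()
E
```

```text
world corners [[0.458, -0.294], [0.419, -0.27], [0.604, -0.072], [0.563, -0.052]] len 0.263 wid 0.046 0.046
R [ 0.439 -0.282] C [ 0.511 -0.172] L [ 0.584 -0.062] theta_w 33.4 org L,R [[-0.118, -0.06], [-0.267, -0.277]]
pillar axis to tray midline -0.07
t 9.77 tcp [ 0.421 -0.309  0.099] psi 59.0 F [-0.1 -0.5  0.2]
auto ctr [ 0.516 -0.168] size [0.286 0.068] corners [[0.4050000011920929, -0.26499998569488525], [0.460999995470047, -0.3050000071525574], [0.6269999742507935, -0.07100000232458115], [0.5709999799728394, -0.03200000151991844]] org [[-0.3, -0.259], [-0.245, -0.3], [-0.075, -0.07], [-0.129, -0.029]]
```

The tray heading is 33°, with a midline-to-pillar distance of 70 mm (it needs more than 47 mm). The hand is already lined up behind the right end, so I lower it and feed the tray in along its axis.

Call:
carry_out(commands=[[[0,0,0.75,0,0,0.4],[0,0,0.75,0,0,0],[0,0,0.75,0,0,0],[0.2,0,0,0,0,0],[0.2,0,0,0,0,0],[0.2,0,0,0,0,0],[0.2,0,0,0,0,0],[0.2,0,0,0,0,0],[0.2,0,0,0,0,0],[0.2,0,0,0,0,0],[0.2,0,0,0,0,0],[0.2,0,0,0,0,0],[0.2,0,0,0,0,0],[0.2,0,0,0,0,0],[0.2,0,0,0,0,0],[0.2,0,0,0,0,0],[0.2,0,0,0,0,0],[0.2,0,0,0,0,0],[0,0,0,0,0,0]]])

```text
clock: 11.4
position: [0.4886, -0.208, 0.0106]
ee_rot: [0.88, 0.474, 0.001, 0.001]
ft_force: [1.1, 0.8, 1.1]
grip_width: -0.0
grasp_force: 0.0
```

Run:
```python
from h import *
hand()
im=camera("scene");cv2.imwrite("pics/s5.png",cv2.resize(im[150:300,130:400,::-1],None,fx=2.9,fy=2.9,interpolation=cv2.INTER_CUBIC))
auto(box=(.45,.68,-.27,.053))
```

```text
t 11.4 tcp [ 0.489 -0.208  0.011] psi 56.6 F [1.1 0.8 1.1]
auto ctr [ 0.55  -0.118] size [0.331 0.071] corners [[0.42399999499320984, -0.23199999332427979], [0.48100000619888306, -0.27300000190734863], [0.675000011920929, -0.004000000189989805], [0.6179999709129333, 0.03700000047683716]] org [[-0.281, -0.226], [-0.224, -0.269], [-0.025, -0.004], [-0.081, 0.039]]
```

Call:
carry_out(commands=[[[0.18,0,0,0,0,0],[0.18,0,0,0,0,0],[0.18,0,0,0,0,-0.1],[0.18,0,0,0,0,-0.1],[0.18,0,0,0,0,-0.1],[0.18,0,0,0,0,-0.1],[0.18,0,0,0,0,-0.1],[0,0,0,0,0,0]]])

```text
clock: 12.17
position: [0.5146, -0.1658, 0.0094]
ee_rot: [0.868, 0.497, 0.0, 0.0]
ft_force: [-0.3, -0.8, 1.4]
grip_width: 0.003
grasp_force: 0.5
```

Run:
```python
from h import *
hand()
im=camera("scene");cv2.imwrite("pics/s6.png",cv2.resize(im[150:300,130:400,::-1],None,fx=2.9,fy=2.9,interpolation=cv2.INTER_CUBIC))
```

```text
t 12.17 tcp [ 0.515 -0.166  0.009] psi 59.6 F [-0.3 -0.8  1.4]
```

View pics/s6.png

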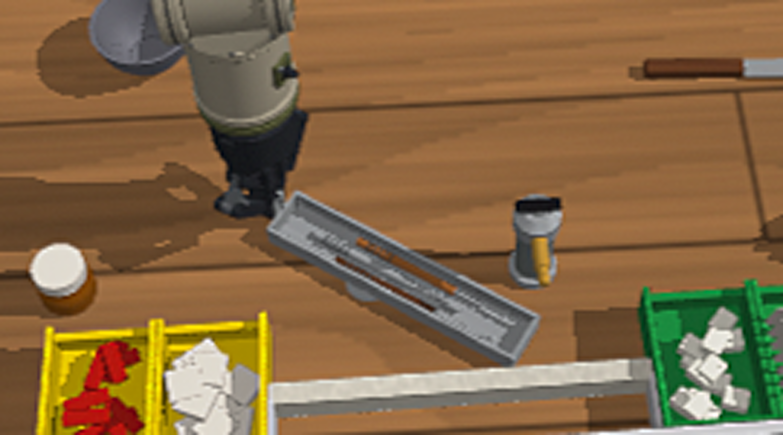

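Left end is now in behind the pillar, with corners RF(269,233), RN(297,193), LF(514,360) and LN(538,317). The instruments are still in and the right end is out in front of the bay.

Run:
```python
from h import *
pose(np.array([(269,233),(297,193),(514,360),(538,317)])/2.9+[130,150])
```

```text
world corners [[0.546, -0.167], [0.504, -0.142], [0.686, 0.048], [0.645, 0.073]] len 0.257 wid 0.049 0.047
R [ 0.525 -0.154] C [ 0.595 -0.047] L [0.665 0.06 ] theta_w 33.2 org L,R [[-0.033, 0.061], [-0.178, -0.151]]
pillar axis to tray midline -0.071
```

Milestone geometry is met: left end (−33, 61) mm and right end (−178, −151) mm in the organiser frame. I'll feed it further left along the rail while steering the right end forward.

Call:
carry_out(commands=[[[0.2,0,0,0,0,0],[0.2,0,0,0,0,0],[0.2,0,0,0,0,0],[0.13,0.08,0,0,0,-0.2],[0.13,0.08,0,0,0,-0.2],[0.13,0.08,0,0,0,-0.2],[0.13,0.08,0,0,0,-0.2],[0.13,0.07,0,0,0,-0.2],[0.13,0.07,0,0,0,-0.2],[0,0,0,0,0,0]]])

```text
clock: 13.05
position: [0.5573, -0.127, 0.009]
ee_rot: [0.835, 0.55, -0.0, 0.0]
ft_force: [0.3, -3.6, 2.0]
grip_width: 0.002
grasp_force: 1.8
```

Run:
```python
from h import *
hand()
im=camera("scene");cv2.imwrite("pics/s7.png",im[:,:,::-1])
# left end by colour: tray is grey between pillar and rail; print far-left region corners
hsv=cv2.cvtColor(im,cv2.COLOR_RGB2HSV);m=((hsv[:,:,1]<75)).astype(np.uint8)
roi=np.zeros_like(m);b=[[.62,-.13],[.62,.05],[.60,.10],[.60,.155],[.685,.155],[.69,-.13]]
cv2.fillPoly(roi,[proj("scene",[[*p,.022] for p in b]).astype(np.int32)],1);m&=roi
m=cv2.morphologyEx(m,cv2.MORPH_OPEN,np.ones((3,3)))
c=max(cv2.findContours(m,0,1)[0],key=cv2.contourArea).reshape(-1,2);w=ray("scene",c,.022)[:,:2]
for n,f in (("maxy",w[:,1]),("maxx",w[:,0]),("x+y",w.sum(1)),("y-x",w[:,1]-w[:,0])): i=f.argmax();print(n,c[i],w[i].round(3))
```

```text
t 13.05 tcp [ 0.557 -0.127  0.009] psi 66.8 F [ 0.3 -3.6  2. ]
maxy [336 259] [0.647 0.125]
maxx [327 273] [0.685 0.098]
x+y [333 272] [0.683 0.114]
y-x [336 259] [0.647 0.125]
```

The left end is fully in behind the pillar: L ≈ (−32, 119) mm, heading about 24°. Now I go to the near side of the right end and swing it in.

Call:
carry_out(commands=[[[-0.5,0,0,0,0,0],[-0.5,0,0,0,0,0],[0,-0.5,0,0,0,0],[0,-0.5,0,0,0,0],[0,-0.5,0,0,0,0],[0.48,0,0,0,0,0],[0.48,0,0,0,0,0],[0.48,0,0,0,0,0],[0.48,0,0,0,0,0],[0,0.2,0,0,0,0],[0,0.2,0,0,0,0],[0,0.2,0,0,0,-0.2],[0,0.2,0,0,0,-0.2],[0,0.2,0,0,0,-0.2],[0,0.2,0,0,0,-0.2],[0,0.2,0,0,0,-0.2],[0,0.2,0,0,0,-0.2],[0,0.2,0,0,0,-0.2],[0,0,0,0,0,0]]])

```text
clock: 14.68
position: [0.5854, -0.0946, 0.009]
ee_rot: [0.792, 0.61, 0.001, 0.0]
ft_force: [0.3, 0.4, 0.4]
grip_width: 0.002
grasp_force: 0.0
```

```bash
cat >> h.py <<'E'
def ends(yb=.155,x1=.69):
    hand();im=camera("scene");hsv=cv2.cvtColor(im,cv2.COLOR_RGB2HSV);m=((hsv[:,:,1]<75)).astype(np.uint8)
    roi=np.zeros_like(m);b=[[.56,-.155],[.62,.05],[.60,.10],[.60,yb],[x1,yb],[x1,-.155]]
    cv2.fillPoly(roi,[proj("scene",[[*p,.022] for p in b]).astype(np.int32)],1);m&=roi
    m=cv2.morphologyEx(m,cv2.MORPH_OPEN,np.ones((3,3)))
    c=max(cv2.findContours(m,0,1)[0],key=cv2.contourArea).reshape(-1,2);w=ray("scene",c,.022)[:,:2]
    for n,f in (("left",w[:,1]),("left far",w.sum(1)),("right",-w[:,1]),("right far",w[:,0]-w[:,1])): i=f.argmax();print(n,c[i],w[i].round(3),org(w[i]).round(3))
    return im
E
python3 -c "
from h import *
cv2.imwrite('pics/s8.png',ends()[:,:,::-1])"
```

```text
t 14.68 tcp [ 0.585 -0.095  0.009] psi 75.2 F [0.3 0.4 0.4]
left [338 253] [0.63  0.132] [[-0.067  0.133]]
left far [337 274] [0.689 0.123] [[-0.008  0.123]]
right [236 261] [ 0.639 -0.132] [[-0.064 -0.13 ]]
right far [237 266] [ 0.653 -0.129] [[-0.049 -0.128]]
```

Call:
carry_out(commands=[[[0.03,0.2,0,0,0,-0.3],[0.03,0.2,0,0,0,-0.3],[0.03,0.2,0,0,0,-0.3],[0.03,0.2,0,0,0,-0.3],[0.03,0.2,0,0,0,-0.3],[0.03,0.1,0,0,0,-0.3],[0,0,0,0,0,0]]])

```text
clock: 15.32
position: [0.6287, -0.095, 0.009]
ee_rot: [0.731, 0.682, 0.0, 0.0]
ft_force: [-0.1, 0.8, -0.5]
grip_width: -0.002
grasp_force: 0.0
```

```bash
python3 -c "
from h import *
cv2.imwrite('pics/s9.png',ends(.16,.70)[:,:,::-1])"
```

```text
t 15.32 tcp [ 0.629 -0.095  0.009] psi 86.0 F [-0.1  0.8 -0.5]
left [352 274] [0.691 0.161] [[-0.005  0.161]]
left far [352 277] [0.699 0.16 ] [[0.003 0.16 ]]
right [233 236] [ 0.565 -0.14 ] [[-0.138 -0.137]]
right far [241 282] [ 0.698 -0.119] [[-0.004 -0.119]]
```

Call:
carry_out(commands=[[[0,0.08,0,0,0,-0.2],[0,0.08,0,0,0,-0.2],[0,0.08,0,0,0,-0.2],[0,0.08,0,0,0,-0.1],[0,0.05,0,0,0,0],[0,0,0,0,0,0]]])

```text
clock: 15.87
position: [0.6335, -0.0959, 0.0083]
ee_rot: [0.706, 0.708, -0.009, -0.006]
ft_force: [-52.9, -1.4, 39.8]
grip_width: 0.004
grasp_force: 27.4
```

Call:
carry_out(commands=[[[0,-0.3,0,0,0,0],[0,-0.3,0,0,0,0],[0.47,0,0,0,0,0],[0.47,0,0,0,0,0],[0.47,0,0,0,0,0],[0.47,0,0,0,0,0],[0,0.2,0,0,0,0],[0,0.2,0,0,0,0],[0,0.1,0,0,0,0],[0,0,0,0,0,0]]])

```text
clock: 16.7
position: [0.6339, -0.0174, 0.0086]
ee_rot: [0.705, 0.709, -0.003, -0.004]
ft_force: [-27.4, 5.7, 19.1]
grip_width: 0.001
grasp_force: 14.1
```

Run:
```python
from h import *
hand()
im=camera("scene");cv2.imwrite("pics/s10.png",cv2.resize(im[200:310,190:390,::-1],None,fx=4,fy=4,interpolation=cv2.INTER_CUBIC))
```

```text
t 16.7 tcp [ 0.634 -0.017  0.009] psi 90.4 F [-27.4   5.7  19.1]
```

Both pushes met the rail firmly at the depth a flush tray would give (TCP x ≈ 0.634). I'll back off, raise the hand and check.

Call:
carry_out(commands=[[[0,-0.3,0,0,0,0],[-0.3,-0.6,0,0,0,0],[-0.3,-0.6,0,0,0,0],[0,0,-0.7,0,0,0],[0,-0.5,-0.7,0,0,0],[0,-0.5,-0.7,0,0,0],[0,-0.5,-0.7,0,0,0],[0,0,0,0,0,0]]])

```text
clock: 17.42
position: [0.5189, -0.0446, 0.1257]
ee_rot: [0.706, 0.708, 0.001, 0.003]
ft_force: [1.1, 0.2, 0.7]
grip_width: -0.002
grasp_force: 0.0
```

Run:
```python
from h import *
hand()
im=camera("scene");cv2.imwrite("pics/s11.png",cv2.resize(im[210:320,200:380,::-1],None,fx=4.4,fy=4.4,interpolation=cv2.INTER_CUBIC))
```

```text
t 17.42 tcp [ 0.519 -0.045  0.126] psi 90.2 F [1.1 0.2 0.7]
```

View pics/s11.png

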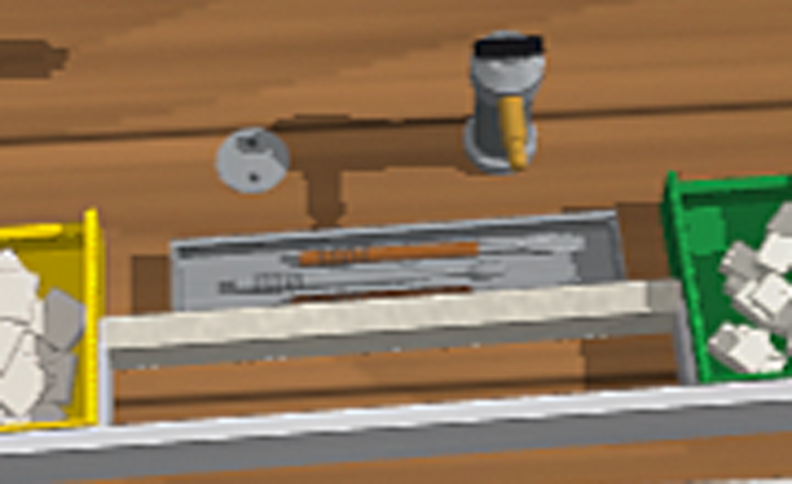

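The tray lies between the bins against the rail with its instruments inside. Its near rim runs (172,242)–(615,212) and the rail's front edge (103,320)–(645,283), so they are parallel. Numeric check:

Run:
```python
from h import *
f=lambda p,z: ray("scene",np.array(p)/4.4+[200,210],z)[:,:2]
a=f([(172,242),(615,212)],.022);r=f([(103,320),(645,283)],.032)
d=r[1]-r[0];d/=np.linalg.norm(d);n=np.array([d[1],-d[0]])
print(a.round(4),r.round(4),"depth of near rim from rail face",((r[0]-a)@n).round(4),"centre y along rail",((a.mean(0)-r.mean(0))@d).round(4))
```

```text
[[ 0.6508 -0.1238]
 [ 0.6454  0.135 ]] [[ 0.7023 -0.1619]
 [ 0.696   0.1454]] depth of near rim from rail face [0.0507 0.0508] centre y along rail 0.0149
```

The near rim is 51 mm in front of the rail face at both ends, so the tray is flush, and it is centred within about 15 mm.

```bash
python3 -c "
from h import *
print(hand_in())"
```

```text
the job is handed in; nothing more can be done
None
```

I handed the job in at about 17.5 s of the 72 s limit: the left end went in behind the pillar first, the tray now lies flush along the rail between the bins with its instruments in it, and I saw nothing else moved in the pictures; the verdict was not shown.

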